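# Open the descaler's child-proof cap

## Robot

A 7-joint arm with a two-finger parallel gripper is mounted at the origin on the work surface. World frame = base frame: x ahead of the robot, y to its left, z up, the work surface at z = 0. Lengths are in m, angles in rad, forces in N, time in s.
With the tool pointing down it reaches from about 0.4 to 0.875 m from the base axis. Payload 19.3 kg.
Tool frame: the origin (TCP) lies at the very end of the fingers, on their centre line; the grasp point (between the pads) lies 19 mm behind it; z points along the fingers, y is the line along which they close (so a half turn about z gives the same grasp; the last joint's range is limited). The gripper opens to 85 mm and grips with 20 to 120 N. Pads are 22 mm wide; open, the fingers measure 114 mm over their backs; the gripper's body (76 mm by 85 mm) begins 54 mm behind the grasp point. The pads swing forward as they close: fully open they stand 13 mm farther back than shut.
Start: joints at [1.096, 0.521, -0.036, 1.599, 0.021, 1.021, -0.113], TCP at [0.246, -0.574, 0.231] pointing down, gripper open.
Joint ranges: [-2.91, 2.91], [-0.3, 2.13], [-1.5, 1.42], [0.17, 2.43], [-1.26, 4.41], [0.16, 1.93], [-2.52, 2.52]. Speed limits (rad/s): [1.89, 1.89, 2.39, 2.39, 3.01, 3.01, 3.01].

## Interface

Orientations are given as a 3x3 rotation matrix whose columns are the frame's x, y, z axes.
In Python, from plant import manip, imaging, job, spotter gives the robot as it stands. The module is installed in compiled form; this text tells all that it offers.
- The arm moves only by the tool apply_moves, never from a script. Its argument "plan" is text: rows parted by semicolons, each of 7 numbers parted by spaces: the turn, a rotation vector about the tool's x, y, z in degrees, then the shift along the tool's x, y, z in mm, then the finger opening in mm, from 0 to 85.4. A call has exactly 5 rows; each row is the pose to reach, as a shift and turn from the pose commanded when the call began, along the tool's axes at that moment; what a row does not reach only later rows make up. A row lasts 1/10 s, in which the tool goes at most 50 mm and 8.59 degrees, less where a joint would pass 70% of its speed; a pose out of reach is approached as far as the arm can. A call with a gripper value outside its range is refused whole. The fingers move at their own pace and stop on an object; the grip force is fixed at half the most. Time passes only in rows, so rows that repeat a pose let the fingers close, or fill a call up. It gives the time, the measured TCP pose, the force, the opening and the grip force at its end, in the units of the state.
- manip.sense(): the state, without advancing time (a new reading comes with each control period).
- imaging.grab_frame(name): name is "scene" or "top"; returns a dict with "img" (420x560x3 uint8, blue, green, red), "depth" (420x560 float32, m along the optical axis (not along the pixel's ray), 0 where there is no reading), "camera_matrix" (3x3 intrinsics, pixels), "eye" and "attitude" of the camera in the world. Camera axes: x right, y up, looking along -z (the intrinsics and any distortion apply to the point x, -y, -z); pixel columns grow to the right and rows downward; lengths in m; the calibration is good to about 2 mm. A picture is of the moment at which its call begins.
- job.sign_off(): hands the job in; it is judged then, once.
Trained networks look in a picture, given as the dict that the camera call returned (one of the last four; its "shot" number tells which), for a name from the list of things; names that differ only in an ending like _2 or _b are one class to them, and where a whole thing is asked for, a point or a joint stands for the part that bears it (a point fixed in the world has none). Each returns a list of dicts, best first, with "conf" (0 to 1); they miss things now and then, are a little off and sometimes report something else, mostly with a low value. They report only what shows in the picture. A call takes as long as a camera call. They do not tell look-alikes from the thing itself.
- spotter.trace(picture, query): "region" (420x560 bool, what is visible of it) and "extent" ([left, top, width, height] in pixels, round what is visible of it).
The state is a dict: "time": time; "joint_positions": joint angles; "qd": joint speeds; "joint_torque": joint torques, N m; "tcp_pos": TCP position; "eef_rot": TCP orientation; "ft_force": force on the tool from outside, world axes, zero at the start; "moment": the same for the moment, N m; "finger_gap": finger opening in m; "gripper_force": force on a finger pad.
Only numpy, scipy, OpenCV 4.12 (cv2) and the standard library are available. Lean on these libraries where they do the work, as an engineer would, in place of code of your own. Each camera call takes 0.05 s, during which the arm holds its last target. There are 200 camera calls.

## Task

The kettle needs descaling: open the descaler, the white rectangular plastic bottle in the steel cradle on the cutting board. Grip its wide ribbed safety cap, push it down against its spring, and while it is down turn it anticlockwise (seen from above) about a fifth of a turn until it is free; then lift it straight up and finish still holding it, level and still, straight above the open bottle with a gap of roughly 5 to 10 cm below it. Do not shove aside or knock over the other things on the worktop.

Things in the scene. Friction and masses are not known exactly. Their poses are not given: they have to be found in the camera images.
- bottle: Descaler bottle: white plastic, rectangular, 80 x 64 x 130 mm (x, y, z), in a 100 x 84 mm steel cradle fixed to the board: it never moves. In the front row with gourd and jar, any order. Shoulders slope from 130 to 148 mm above the origin to a round neck 36 mm across. Origin: centre of the cradle's underside, on the board's top (22 mm above the work surface); z up the neck's axis.
- cap: Safety cap, loose part: white ribbed round plastic, 55 mm across, 32 mm high, about 40 g, flat closed top, hollow below. Origin: centre of its lower edge; z up. Locked on the bottle, its origin is 166 mm above the bottle's origin and its x is along the bottle's x within 0.1 rad. Below its edge 18 mm of neck is bare: fingertips may reach 10 mm below the edge. Any grip round its side serves.
- cap_top (a point): Centre of the cap's flat top, 32 mm above its lower edge. How it opens: pushed down 4 mm or more (bottoms at 7 mm) it can turn anticlockwise from above, never clockwise. It is free to lift at 0.8 to 2.2 rad from locked, best 1.1 to 1.4. On the way it stays down under two tabs of the neck; at 0.8 rad it springs back up to its locked height and lifts straight off.
- plug (a joint): Travel in m of the grey sprung plug (24 mm across) in the bottle's mouth, which pushes the cap up: 0 with the cap up (or off), grows as the cap is pressed down, 0.007 with the cap bottomed. Pushing takes about 5.4 N to start, 9 N at 4 mm, 11.7 N at 7 mm.
- mouth (a point): Centre of the bottle's rim (top of the neck), 187 mm above the bottle's origin.
- kettle: Bystander, loose: gooseneck stainless kettle, base 164 mm across, 155 mm high, spout to its +y (155 mm from the axis), handle to -y (127 mm), at the back of the board. Origin: centre of its underside.
- gourd: Bystander, loose: lidded mustard-yellow ceramic gourd, 106 mm across, 150 mm high, in the front row. Origin: centre of its underside.
- jar: Bystander, loose: glass jar with wire clip-on lid, 105 mm across, 140 mm high, in the front row. Origin: centre of its underside.
- dispenser: Bystander, loose: slim grey plastic push dispenser, 48 mm across, 162 mm high, back of the board. Origin: centre of its underside.
- mug: Bystander, loose: white mug 80 mm across, 90 mm high, beside the board to the robot's right. Origin: centre of its underside.
- spatula: Bystander, loose: spatula 280 mm long lying along x between board and hob. Origin on its underside.
There are look-alikes about, which are no part of the job. What is shaped like the cap but red is not meant.

How it is judged:
By the outcome, as a careful person would: the job done as asked, in the order asked, and still so for the second after the job is handed in, while the arm keeps its last pose, push and grip.
It also fails if it takes over 40 s, if anything falls off the work surface, if the arm or the gripper's body presses on something with over 40 N, if the wrist force passes 120 N, or if a joint passes its speed limit or range.

## Working session

There is one attempt and no reset: what is moved stays moved. The work goes in short steps, Python scripts to look and compute and a tool call to move; the robot and the scene stay as the last step left them, time stands still between calls to the robot, and variables do not carry over. Pictures are saved under pics/ and viewed, at most 10 in all, crops included, and the job is handed in when it is done.

Besides the shell and the picture viewer there is one more tool, called after "Emit:" as name(argument=value, ...) on one line, values as JSON. apply_moves: Moves the arm, as the interface text tells. Its arguments: {"type":"object","properties":{"plan":{"type":"string"}},"required":["plan"]}

```bash
mkdir -p pics
cat > h.py <<'E'
import numpy as np, cv2
from plant import manip, imaging, job, spotter
def pts(f,mask):
    v,u=np.nonzero(mask&(f["depth"]>0)); d=f["depth"][v,u]; K=f["camera_matrix"]
    c=np.c_[(u-K[0,2])/K[0,0]*d,-(v-K[1,2])/K[1,1]*d,-d]
    return c@np.array(f["attitude"]).T+np.array(f["eye"])
def st():
    s=manip.sense(); print(s["time"],np.round(s["tcp_pos"],4),np.round(s["joint_positions"],3),s["finger_gap"],np.round(s["ft_force"],1)); print(np.round(s["eef_rot"],3)); return s
E
python3 - <<'E'
from h import *
st()
im=[]
for n in("scene","top"):
    f=imaging.grab_frame(n); im.append(f["img"]); print(n,np.round(f["eye"],3),[k for k in f])
    for q in("cap","bottle","kettle","gourd","jar","dispenser","mug"):
        for r in spotter.trace(f,q)[:3]:
            p=pts(f,r["region"]); 
            if len(p): print(q,round(r["conf"],2),r["extent"],len(p),np.round(np.median(p,0),3),np.round(np.percentile(p,2,0),3),np.round(np.percentile(p,98,0),3),f["img"][r["region"]].mean(0).astype(int))
cv2.imwrite("pics/a.png",im[0]);cv2.imwrite("pics/b.png",im[1])
E
```

```text
0.0 [ 0.246  -0.5742  0.2308] [ 1.096  0.522 -0.036  1.6    0.021  1.021 -0.113] 0.08519314043236731 [-0.4  0.8  0.6]
[[ 0.919  0.394 -0.   ]
 [ 0.394 -0.919  0.001]
 [-0.    -0.001 -1.   ]]
scene [ 1.105 -0.11   0.969] ['img', 'depth', 'camera_matrix', 'eye', 'attitude', 'shot']
cap 0.75 [332.8, 167.1, 15.5, 22.0] 277 [0.311 0.171 0.029] [0.277 0.146 0.001] [0.327 0.197 0.033] [ 31  32 139]
cap 0.74 [348.8, 154.1, 17.1, 18.4] 284 [0.259 0.243 0.029] [ 0.224  0.22  -0.002] [0.276 0.271 0.033] [ 39  41 140]
cap 0.63 [364.2, 159.0, 23.2, 25.2] 435 [0.466 0.217 0.217] [0.433 0.194 0.189] [0.484 0.243 0.221] [146 158 158]
bottle 0.95 [346.6, 178.3, 46.6, 51.5] 1593 [0.48  0.207 0.099] [0.435 0.172 0.02 ] [0.508 0.266 0.169] [ 95 101 101]
kettle 0.6 [227.9, 271.1, 125.1, 73.7] 4530 [ 0.758 -0.067  0.138] [ 0.686 -0.175  0.033] [0.812 0.06  0.164] [111 106 109]
gourd 0.67 [214.0, 209.5, 36.3, 46.9] 1336 [ 0.542 -0.173  0.099] [ 0.503 -0.22   0.042] [ 0.568 -0.129  0.164] [ 28  81 118]
jar 0.72 [288.2, 204.2, 39.1, 53.2] 1676 [0.576 0.019 0.15 ] [ 0.513 -0.02   0.034] [0.595 0.063 0.159] [8
[... 709 characters left out ...]
5, 45.9] 1154 [0.449 0.2   0.103] [0.403 0.17  0.022] [0.512 0.234 0.165] [ 94 101 105]
kettle 0.85 [218.3, 104.5, 116.4, 63.6] 3624 [ 0.719 -0.059  0.142] [ 0.661 -0.17   0.036] [0.787 0.068 0.168] [113 110 116]
gourd 0.65 [311.4, 198.3, 40.7, 39.5] 1306 [ 0.512 -0.166  0.107] [ 0.471 -0.217  0.066] [ 0.561 -0.126  0.169] [ 21  84 118]
jar 0.82 [227.2, 183.1, 43.9, 41.2] 1403 [0.544 0.024 0.156] [ 0.503 -0.017  0.024] [0.591 0.073 0.161] [103 106 103]
dispenser 0.65 [167.3, 111.0, 25.9, 31.3] 553 [0.733 0.195 0.14 ] [0.713 0.181 0.035] [0.762 0.224 0.186] [ 89  95 101]
mug 0.96 [407.7, 192.3, 48.0, 33.7] 1135 [ 0.544 -0.445  0.041] [ 0.502 -0.473  0.001] [ 0.58  -0.386  0.092] [121 125 129]
```

Run:
```python
from h import *
for n in("scene","top"):
    f=imaging.grab_frame(n); p=pts(f,np.ones(f["depth"].shape,bool))
    m=(np.hypot(p[:,0]-.458,p[:,1]-.218)<.06)&(p[:,2]>.21)&(p[:,2]<.235); q=p[m]
    print(n,cv2.minEnclosingCircle(q[:,:2].astype(np.float32)),q.mean(0),np.median(q[:,2]))
    m=(np.hypot(p[:,0]-.458,p[:,1]-.218)<.09)&(p[:,2]>.06)&(p[:,2]<.16); q=p[m]
    print(cv2.minAreaRect(q[:,:2].astype(np.float32)))
    b=(np.hypot(p[:,0]-.458,p[:,1]-.218)<.16)&(p[:,2]>.23); print("tall",b.sum(),p[b].mean(0) if b.any() else "")
```

```text
scene ((0.45709893107414246, 0.22021162509918213), 0.02921650931239128) [0.45917221 0.21953899 0.2177631 ] 0.2181884068515807
((0.4590153694152832, 0.2193979173898697), (0.07925309240818024, 0.06369561702013016), 34.38191223144531)
tall 0 
top ((0.4571187496185303, 0.22217313945293427), 0.028579380363225937) [0.45628105 0.22159591 0.21938019] 0.21969702694064258
((0.4563441276550293, 0.22273795306682587), (0.0803183913230896, 0.06485198438167572), 33.918601989746094)
tall 0
```

View pics/a.png

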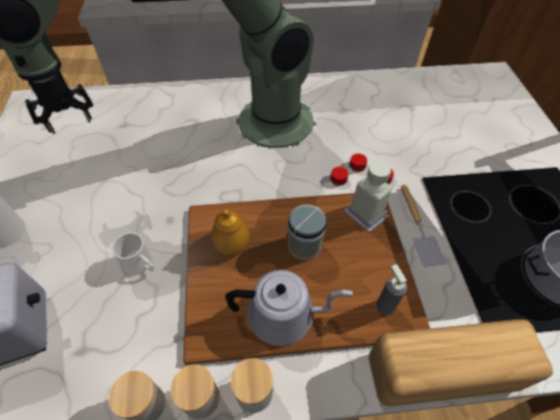

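View pics/b.png

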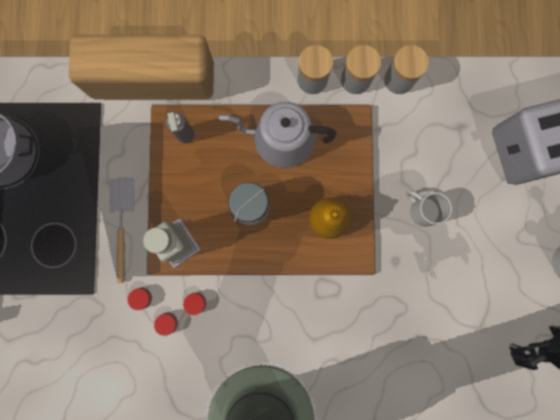

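The top view shows the white cap at about pixel (158,240) and the red look-alikes at (140,299), (194,303) and (165,324). In the scene view the white cap is at (376,172). Its top is at (0.457, 0.221, 0.220), which matches the expected height. I'll go there over the top, on an arc.

Emit:
apply_moves(plan="0 0 0 40 -18 -20 85; 0 0 0 82 -38 -40 85; 0 0 0 125 -58 -60 85; 0 0 0 168 -78 -80 85; 0 0 0 210 -99 -80 85")

```text
time: 1.4
tcp_pos: [0.4014, -0.4004, 0.3138]
eef_rot: [[0.92, 0.393, 0.003], [0.393, -0.92, -0.003], [0.001, 0.003, -1.0]]
ft_force: [1.6, -0.4, -0.5]
finger_gap: 0.0852
gripper_force: 0.0
```

```bash
python3 -c "
from h import *
st()"
```

```text
1.4 [ 0.4014 -0.4004  0.3138] [ 0.753  0.35  -0.098  1.652  0.038  1.138 -0.522] 0.08523919358843808 [ 1.6 -0.4 -0.5]
[[ 0.92   0.393  0.003]
 [ 0.393 -0.92  -0.003]
 [ 0.001  0.003 -1.   ]]
```

Emit:
apply_moves(plan="0 0 0 30 -39 0 85; 0 0 0 60 -79 0 85; 0 0 0 90 -118 0 85; 0 0 0 120 -158 0 85; 0 0 0 150 -197 0 85")

```text
time: 1.9
tcp_pos: [0.4604, -0.1589, 0.3116]
eef_rot: [[0.919, 0.394, 0.001], [0.394, -0.919, -0.0], [0.0, 0.001, -1.0]]
ft_force: [1.5, 0.6, 0.3]
finger_gap: 0.085
gripper_force: 0.0
```

Emit:
apply_moves(plan="0 0 0 21 -43 0 85; 0 0 0 42 -87 0 85; 0 0 0 62 -130 0 85; 0 0 0 83 -174 0 85; 0 0 0 104 -217 0 85")

```text
time: 2.4
tcp_pos: [0.4702, 0.0815, 0.3117]
eef_rot: [[0.919, 0.394, 0.001], [0.394, -0.919, -0.0], [0.001, 0.0, -1.0]]
ft_force: [0.7, -0.5, 0.5]
finger_gap: 0.0854
gripper_force: 0.0
```

```bash
python3 -c "
from h import *
s=st()
print(s['eef_rot'].T@(np.array([.457,.221,.270])-s['tcp_pos'])*1000 if hasattr(s['eef_rot'],'T') else np.array(s['eef_rot']).T@(np.array([.457,.221,.270])-np.array(s['tcp_pos']))*1000)"
```

```text
2.4 [0.4702 0.0815 0.3117] [ 0.041  0.216 -0.399  1.855  0.095  1.088 -1.56 ] 0.08544387050093205 [ 0.7 -0.5  0.5]
[[ 0.919  0.394  0.001]
 [ 0.394 -0.919 -0.   ]
 [ 0.001  0.    -1.   ]]
[  42.77364787 -133.42899432   41.63646761]
```

Emit:
apply_moves(plan="0 0 0 15 -45 0 85; 0 0 0 30 -90 0 85; 0 0 0 43 -133 0 85; 0 0 0 43 -133 40 85; 0 0 0 43 -133 40 85")

```text
time: 2.9
tcp_pos: [0.4557, 0.2186, 0.2681]
eef_rot: [[0.918, 0.396, -0.005], [0.396, -0.918, -0.002], [-0.006, 0.0, -1.0]]
ft_force: [-1.2, -2.1, 0.4]
finger_gap: 0.0852
gripper_force: 0.0
```

Run:
```python
from h import *
s=st()
f=imaging.grab_frame("scene"); c=cv2.resize(f["img"][90:250,290:490],(800,640)[:2])[:600]
cv2.imwrite("pics/c.png",c)
p=pts(f,np.ones(f["depth"].shape,bool))
m=(np.hypot(p[:,0]-.458,p[:,1]-.22)<.04)&(p[:,2]>.185)&(p[:,2]<.226); q=p[m]
print(cv2.minEnclosingCircle(q[:,:2].astype(np.float32)),q.mean(0))
```

```text
2.9 [0.4557 0.2186 0.2681] [-0.193  0.321 -0.468  1.843  0.167  1.021 -1.892] 0.08516867011313964 [-1.2 -2.1  0.4]
[[ 0.918  0.396 -0.005]
 [ 0.396 -0.918 -0.002]
 [-0.006  0.    -1.   ]]
((0.4577620029449463, 0.22084426879882812), 0.02968001738190651) [0.46393221 0.21725328 0.2121614 ]
```

View pics/c.png

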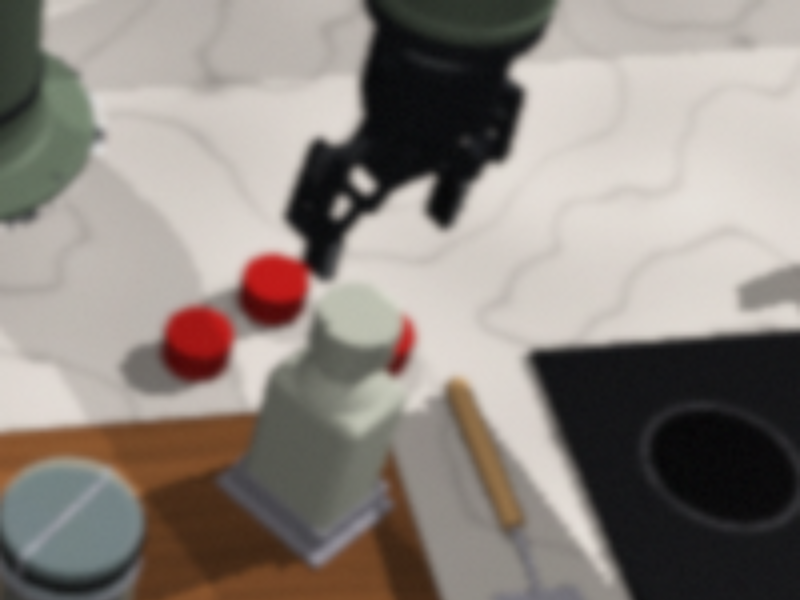

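The crop shows the open fingers at about (325,270) and (440,215) in crop pixels, straddling the cap at (358,315). I'll descend around it.

Emit:
apply_moves(plan="0 0 0 0 0 25 85; 0 0 0 0 0 50 85; 0 0 0 0 0 72 85; 0 0 0 0 0 84 85; 0 0 0 0 0 84 85")

```text
time: 3.45
tcp_pos: [0.4578, 0.2179, 0.1873]
eef_rot: [[0.92, 0.393, -0.001], [0.393, -0.92, -0.001], [-0.001, 0.0, -1.0]]
ft_force: [-0.2, 0.3, 0.9]
finger_gap: 0.085
gripper_force: 0.0
```

Emit:
apply_moves(plan="0 0 0 0 0 0 75; 0 0 0 0 0 0 65; 0 0 0 0 0 0 50; 0 0 0 0 0 0 40; 0 0 0 0 0 0 40")

```text
time: 3.95
tcp_pos: [0.4577, 0.2204, 0.1886]
eef_rot: [[0.919, 0.395, 0.002], [0.395, -0.919, 0.002], [0.002, -0.002, -1.0]]
ft_force: [-4.8, 6.0, 6.5]
finger_gap: 0.0529
gripper_force: 61.7
```

Run:
```python
from h import *
s=st(); print(s["gripper_force"],np.round(s["moment"],2))
```

```text
3.95 [0.4577 0.2204 0.1886] [-0.222  0.42  -0.444  1.933  0.237  0.836 -1.957] 0.05287205485071879 [-4.8  6.   6.5]
[[ 0.919  0.395  0.002]
 [ 0.395 -0.919  0.002]
 [ 0.002 -0.002 -1.   ]]
61.732533322647214 [1.58 0.9  0.01]
```

Emit:
apply_moves(plan="0 0 0 0 -2 3 40; 0 0 0 0 -2 6 40; 0 0 0 0 -2 8 40; 0 0 0 0 -2 10 40; 0 0 0 0 -2 10 40")

```text
time: 4.45
tcp_pos: [0.4585, 0.2214, 0.1801]
eef_rot: [[0.919, 0.393, 0.005], [0.393, -0.919, 0.002], [0.005, 0.0, -1.0]]
ft_force: [-4.7, -4.1, 35.3]
finger_gap: 0.0534
gripper_force: 64.4
```

Run:
```python
from h import *
s=st(); print(s["gripper_force"],np.round(s["moment"],2))
```

```text
4.45 [0.4585 0.2214 0.1801] [-0.23   0.432 -0.438  1.941  0.248  0.816 -1.97 ] 0.053428883579431534 [-4.7 -4.1 35.3]
[[ 0.919  0.393  0.005]
 [ 0.393 -0.919  0.002]
 [ 0.005  0.    -1.   ]]
64.41611662041396 [-0.57  0.85  0.02]
```

Bottomed at about 8 mm of travel and 35 N. I'll ease off slightly and turn it anticlockwise.

Emit:
apply_moves(plan="0 0 -3 0 0 -1 40; 0 0 -9 0 0 -2 40; 0 0 -16 0 0 -2 40; 0 0 -23 0 0 -2 40; 0 0 -30 0 0 -2 40")

```text
time: 4.95
tcp_pos: [0.4579, 0.222, 0.181]
eef_rot: [[0.595, 0.804, 0.003], [0.804, -0.595, 0.002], [0.004, 0.001, -1.0]]
ft_force: [-0.3, 6.1, 10.7]
finger_gap: 0.0538
gripper_force: 62.5
```

Run:
```python
from h import *
s=st(); print(s["gripper_force"],np.round(s["moment"],2))
f=imaging.grab_frame("scene"); c=cv2.resize(f["img"][110:250,300:480],(770,600))
cv2.imwrite("pics/d.png",c)
```

```text
4.95 [0.4579 0.222  0.181 ] [-0.134  0.451 -0.568  1.935  0.32   0.84  -1.509] 0.053773287836465435 [-0.3  6.1 10.7]
[[ 0.595  0.804  0.003]
 [ 0.804 -0.595  0.002]
 [ 0.004  0.001 -1.   ]]
62.51713789533824 [ 1.44  0.33 -0.18]
```

View pics/d.png

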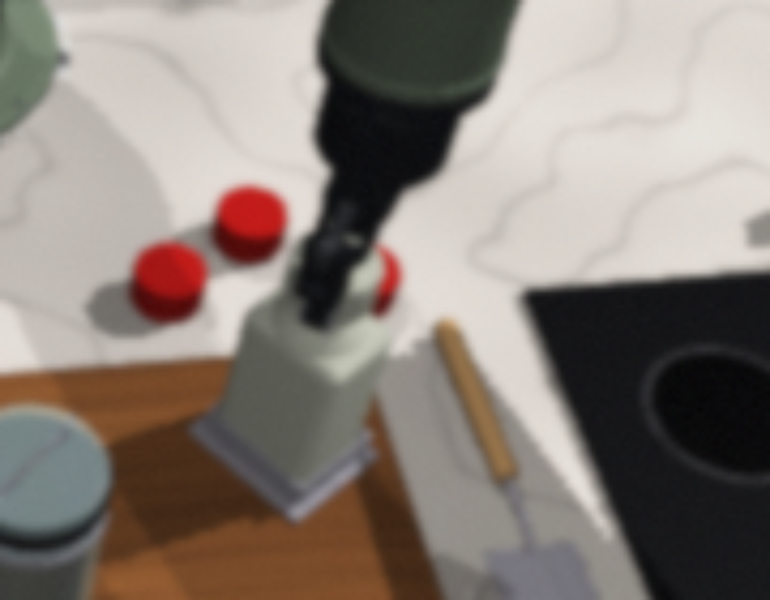

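The cap at crop (340,260) is gripped and about 30° turned. I'll keep going with the push held.

Emit:
apply_moves(plan="0 0 -8 0 0 0.5 40; 0 0 -16 0 0 0.5 40; 0 0 -24 0 0 0.5 40; 0 0 -32 0 0 0.5 40; 0 0 -40 0 0 0.5 40")

```text
time: 5.5
tcp_pos: [0.4559, 0.2234, 0.1803]
eef_rot: [[-0.063, 0.998, 0.0], [0.998, 0.063, 0.004], [0.004, 0.0, -1.0]]
ft_force: [-16.6, 13.2, 14.6]
finger_gap: 0.0535
gripper_force: 63.2
```

Emit:
apply_moves(plan="0 0 -2 0 0 0 40; 0 0 -2 0 0 0 40; 0 0 -2 0 0 -2 40; 0 0 -2 0 0 -4 40; 0 0 -2 0 0 -6 40")

```text
time: 6.0
tcp_pos: [0.4555, 0.2232, 0.1855]
eef_rot: [[-0.093, 0.996, -0.001], [0.996, 0.093, 0.003], [0.003, -0.001, -1.0]]
ft_force: [-9.4, 14.2, -4.3]
finger_gap: 0.0534
gripper_force: 63.7
```

Run:
```python
from h import *
s=st(); print(s["gripper_force"],np.round(s["moment"],2))
```

```text
6.0 [0.4555 0.2232 0.1855] [-0.004  0.485 -0.752  1.926  0.417  0.891 -0.873] 0.05343104227160601 [-9.4 14.2 -4.3]
[[-0.093  0.996 -0.001]
 [ 0.996  0.093  0.003]
 [ 0.003 -0.001 -1.   ]]
63.68650849442929 [ 3.13  2.06 -0.02]
```

Emit:
apply_moves(plan="0 0 0 1 -1 0 40; 0 0 0 3 -2 -1 40; 0 0 0 3 -2 -3 40; 0 0 0 3 -2 -5 40; 0 0 0 3 -2 -7 40")

```text
time: 6.5
tcp_pos: [0.4546, 0.2234, 0.1921]
eef_rot: [[-0.09, 0.996, 0.0], [0.996, 0.09, 0.0], [0.0, 0.0, -1.0]]
ft_force: [0.2, 0.4, -1.0]
finger_gap: 0.0536
gripper_force: 64.0
```

Run:
```python
from h import *
s=st(); print(s["gripper_force"],np.round(s["moment"],2))
f=imaging.grab_frame("scene"); c=cv2.resize(f["img"][110:250,300:480],(770,600))
cv2.imwrite("pics/e.png",c)
```

```text
6.5 [0.4546 0.2234 0.1921] [-0.003  0.474 -0.755  1.921  0.41   0.905 -0.871] 0.0536374861693703 [ 0.2  0.4 -1. ]
[[-0.09   0.996  0.   ]
 [ 0.996  0.09   0.   ]
 [ 0.     0.    -1.   ]]
63.9744623657316 [ 0.15  0.07 -0.02]
```

View pics/e.png

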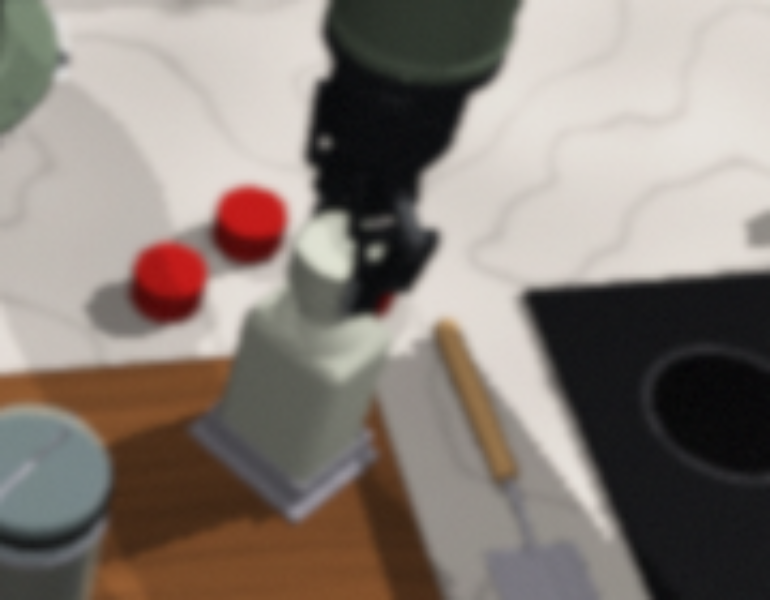

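Forces are near zero and the cap, at crop (330,245), is already slightly raised, so it's free. I'll lift straight up.

Emit:
apply_moves(plan="0 0 0 0 0 -8 40; 0 0 0 0 0 -18 40; 0 0 0 0 0 -30 40; 0 0 0 0 0 -45 40; 0 0 0 0 0 -60 40")

```text
time: 7.05
tcp_pos: [0.4546, 0.2234, 0.2533]
eef_rot: [[-0.09, 0.996, 0.001], [0.996, 0.09, 0.0], [0.0, 0.001, -1.0]]
ft_force: [0.9, 0.3, 0.1]
finger_gap: 0.0533
gripper_force: 64.0
```

Emit:
apply_moves(plan="0 0 0 0 0 -15 40; 0 0 0 0 0 -26 40; 0 0 0 0 0 -33 40; 0 0 0 0 0 -33 40; 0 0 0 0 0 -33 40")

```text
time: 7.55
tcp_pos: [0.4545, 0.2232, 0.2845]
eef_rot: [[-0.09, 0.996, -0.0], [0.996, 0.09, -0.0], [-0.0, -0.0, -1.0]]
ft_force: [0.1, -0.6, -0.6]
finger_gap: 0.0529
gripper_force: 64.0
```

Run:
```python
from h import *
s=st(); print(s["gripper_force"],np.round(s["moment"],2))
for n in("scene","top"):
    f=imaging.grab_frame(n); p=pts(f,np.ones(f["depth"].shape,bool))
    if n=="scene": cv2.imwrite("pics/f.png",cv2.resize(f["img"][110:250,300:480],(770,600)))
    for r in spotter.trace(f,"cap"):
        q=pts(f,r["region"])
        if len(q): print(n,round(r["conf"],2),np.round([np.percentile(q,k,0) for k in(3,50,97)],3).tolist(),f["img"][r["region"]].mean(0).astype(int))
    m=(np.hypot(p[:,0]-.457,p[:,1]-.221)<.03)&(p[:,2]>.175)&(p[:,2]<.25); q=p[m]
    if len(q): print("neck",len(q),q.mean(0),np.percentile(q[:,2],[5,50,95]))
    for t in("gourd","jar","kettle","dispenser"):
        r=spotter.trace(f,t)
        if r: print(t,np.round(np.median(pts(f,r[0]["region"]),0),3))
```

```text
7.55 [0.4545 0.2232 0.2845] [ 0.058  0.363 -0.813  1.812  0.294  1.093 -0.769] 0.05293617468392852 [ 0.1 -0.6 -0.6]
[[-0.09   0.996 -0.   ]
 [ 0.996  0.09  -0.   ]
 [-0.    -0.    -1.   ]]
64.02028704062104 [-0.03  0.06  0.  ]
scene 0.77 [[0.434, 0.193, 0.287], [0.464, 0.206, 0.314], [0.482, 0.226, 0.318]] [140 152 150]
scene 0.65 [[0.278, 0.147, -0.002], [0.31, 0.171, 0.029], [0.327, 0.198, 0.033]] [ 37  39 143]
scene 0.6 [[0.224, 0.22, 0.001], [0.258, 0.244, 0.028], [0.275, 0.269, 0.033]] [ 40  42 151]
neck 255 [0.46338475 0.21740334 0.20125665] [0.18023092 0.20497612 0.2155024 ]
gourd [ 0.543 -0.173  0.099]
jar [0.576 0.02  0.15 ]
kettle [ 0.757 -0.066  0.137]
dispenser [0.754 0.193 0.13 ]
top 0.64 [[0.286, 0.148, 0.014], [0.309, 0.164, 0.031], [0.327, 0.187, 0.036]] [ 48  52 151]
top 0.55 [[0.433, 0.195, 0.289], [0.458, 0.205, 0.316], [0.481, 0.218, 0.32]] [137 151 152]
neck 146 [0.45381706 0.21141298 0.20167883] [0.18241916 0.20370194 0.21517031]
gourd [ 0.512 -0.167  0.105]
jar [0.544 0.023 0.156]
kettle [ 0.718 -0.06   0.142]
dispenser [0.733 0.195 0.139]
```

View pics/f.png

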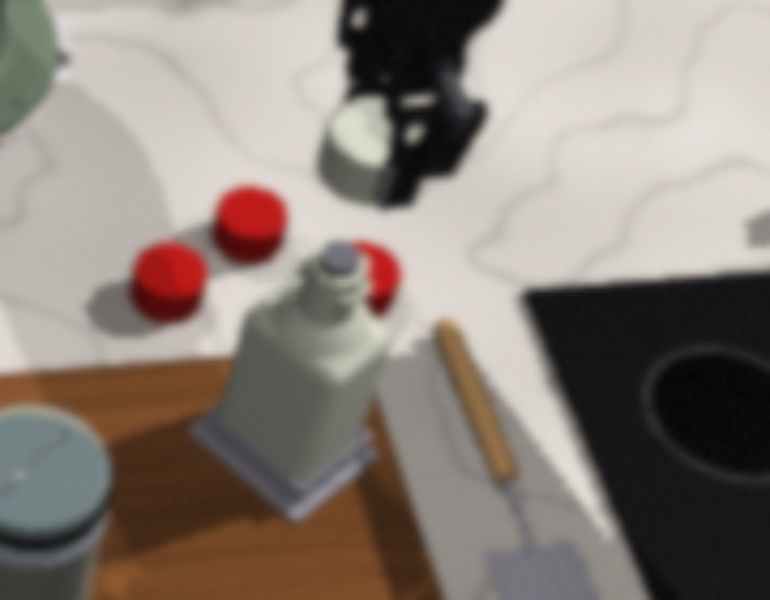

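The cap at crop (365,145) is off and held level. The open neck with its grey plug is at (340,258), and the gap is about 77 mm. The bystanders haven't moved.

```bash
python3 -c "
from plant import job
print(job.sign_off())"
```

```text
the job is handed in; nothing more can be done
None
```

The descaler is open and handed in at about 8 s on the robot's clock: the cap was pushed down, turned about 72° anticlockwise and lifted off, and is held level about 77 mm above the bottle's mouth, and the gourd, jar, kettle and dispenser haven't moved.

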